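# Forming block out of the tilt bin

## Robot

A 6-joint arm with a two-finger parallel gripper is mounted at the origin on the work surface. World frame = base frame: x ahead of the robot, y to its left, z up, the work surface at z = 0. Lengths are in mm, angles in rad, forces in N, time in s.
With the tool pointing down it reaches from about 375 to 975 mm from the base axis. Payload 3.8 kg.
Tool frame: the origin (TCP) lies on the mounting face of the last link; the fingertips stand 166 mm ahead of it and the grasp point (between the pads) lies 147 mm ahead of it (manip.pinch_z is the distance from the TCP to the grasp point, in mm); z points along the fingers, y is the line along which they close (so a half turn about z gives the same grasp; the last joint's range is limited). The gripper opens to 88 mm and grips with 3 to 60 N. Pads are 18 mm wide; open, the fingers measure 123 mm over their backs; the gripper's body (75 mm by 187 mm) begins 45 mm behind the grasp point.
Start: joints at [-1.312, 0.264, 1.604, -0, 1.274, -0.037], TCP at [196.761, -645.682, 404.706] pointing down, gripper open.
Joint ranges: [-2.63, 2.63], [-0.94, 2.18], [0.31, 2.57], [-1.31, 4.45], [0, 2.66], [-2.55, 2.55]. Speed limits (rad/s): [2.57, 2.57, 3.14, 3.14, 3.14, 3.14].

## Interface

Orientations are given as a rotation vector (axis times angle).
In Python, from workcell import sensors, read_camera, get_calibration, manip gives the robot as it stands.
- The arm moves only by the tool jog_arm, never from a script. Its argument "deltas" is a list that holds one entry, the list of rows, each a list of 4 numbers: the shift along the tool's x, y, z in units of 0.2 m (1.0 is 0.2 m), then the turn about the tool's z in units of 45 degrees (1.0 is 45 degrees). A call has 1 to 5 rows; each row is the pose to reach, as a shift and turn from the pose commanded when the call began, along the tool's axes at that moment; what a row does not reach only later rows make up. A row lasts 1/10 s, in which the tool goes at most 50 mm and 8.59 degrees, less where a joint would pass 70% of its speed; a pose out of reach is approached as far as the arm can. A call with a number of a shift or a turn outside -1 to 1 is refused whole. A call with a gripper value outside its range is refused whole. "hand" is the closure, from -1 (fully open) to 1 (shut), set as the call begins (left out, the last holds). The fingers move at their own pace and stop on an object; "grip_force" is the grip in N (left out, the last holds). Time passes only in rows, so rows that repeat a pose let the fingers close. It gives the time, the measured TCP pose, the force, the opening and the grip force at its end, in the units of the state.
- sensors.observe(): the state, without advancing time (a new reading comes with each control period).
- read_camera(name): name is "scene" or "top" or "wrist"; returns (picture, depth): 384x512x3 uint8, red, green, blue; 384x512 float32, mm along the optical axis (not along the pixel's ray), 0 where there is no reading.
- get_calibration(name): a dict with "mtx" (3x3 intrinsics, pixels), "R" (3x3) and "t" (3): a world point X has camera coordinates R X + t; the wrist camera has in their place "T_tool_cam" (4x4, takes a point from camera to tool coordinates, whose origin is the TCP and whose axes are the flange's). Camera axes: x right, y down, z forward; pixel columns grow to the right and rows downward; lengths in mm; the calibration is good to about 2 mm. A picture is of the moment at which its call begins: read the wrist's pose just before it. get_calibration takes no time and is no camera call.
- manip.close_job(): hands the job in; it is judged then, once.
The state is a dict: "time_s": time; "joint_positions": joint angles; "dq": joint speeds; "effort": joint torques, N m; "ee_pos": TCP position; "ee_rot": TCP orientation; "ft_force": force on the tool from outside, world axes, zero at the start; "wrist_torque": the same for the moment, N m; "width": finger opening in mm; "grip_force": force on a finger pad.
Only numpy, scipy, OpenCV 4.12 (cv2) and the standard library are available. Lean on these libraries where they do the work, as an engineer would, in place of code of your own. Each camera call takes 0.05 s, during which the arm holds its last target. There are 200 camera calls.

## Task

Tilt the white bin of the grey bench unit all the way forward so that the aluminium forming block lying at its back comes within reach, and take the block out. Set it down gently in the middle of the dark bench pad, standing on its base with the three posts up and its long side along the pad's long side, and tilt the bin fully shut again. Leave the tool jar, the small bottle and the black case where they stand.

Things in the scene. Friction and masses are not known exactly. Their poses are not given: they have to be found in the camera images.
- unit: grey sheet-steel tilt-bin unit fixed to the bench, 154 mm deep, 284 wide, 158 high, holding one white bin. Origin on the bench under the middle of the bin's hinge line, at the unit's front; x into the unit (to its back), y along the hinge line, z up. Side cheeks (inner faces y = +-136 mm) slope from 46 mm high at the front up to the top sheet's front edge. Back open but for two narrow rails.
- roof (a point): middle of the front edge of the unit's top sheet, on its top face: unit frame x 58, y 0, z 158 mm. The sheet is 3 mm thick and covers x from 58 to 150 mm, so the back of the shut bin is roofed over; in front of it the unit is open above. Axes as the unit's.
- hinge (a point): middle of the bin's hinge line (the bin's bottom front edge): unit frame x 0, y 0, z 30 mm. The bin turns about the unit's y axis through it. Axes as the unit's.
- bin (a joint): tilt of the bin, rad: 0 shut (front wall upright), 0.85 fully forward on its stop, the lip having swung out of the unit's front (unit's -x) and down. Hinge with slight friction (0.12 N m): left on its stop the bin stays open; let go less than a third of the way forward it falls shut by itself. Drawing it forward takes under 8 N at the lip. Bin mass 0.6 kg.
- lip (a point): middle of the rolled lip, a round bar 12 mm thick along the whole 268 mm top edge of the bin's front wall, to pinch or hook from above. 125 mm up the front wall from the hinge line, 2 mm towards the bin's back. Moves with the bin; axes are the bin's: x to its back, y along the lip, z up the front wall. Shut, it is 155 mm above the bench, with 50 mm free behind it to the top sheet.
- bin_floor (a point): centre of the bin's inner floor, moving with the bin: 67 mm behind the hinge line and 4 mm above it when shut; axes are the bin's. Inside 260 mm wide, 122 mm front to back; walls 4 mm. Front wall 125 mm high, back wall 35 mm, side walls sloping from 118 mm at the front to 35 mm high at 75 mm from the front.
- block: wire-forming block: plain aluminium bar 75 mm long (x), 40 wide (y), 34 high (z), three steel posts 8, 12, 16 mm thick and 14 mm tall in a row along its top; 48 mm high in all, about 0.3 kg. Origin at the centre of its underside. Starts at the back of the bin floor, posts up, lying front to back; as the bin tilts it slides down the floor till its end rests on the front wall.
- pad: dark grey rubber bench pad fixed to the bench, 150 mm (x) by 210 mm (y, its long side), 4 mm thick. Origin at the centre of its underside, on the bench.
- jar: bystander: glass jar 80 mm wide, 100 mm high, full of pliers standing up to about 155 mm. Origin at the centre of its underside.
- case: bystander: black hard case 155 by 58 by 36 mm. Origin at the centre of its underside, x along it.
- bottle: bystander: small amber bottle with a white cap, 38 mm wide, 80 mm high. Origin at the centre of its underside.

How it is judged (in metres and radians):
On the way, in this order (a step that is already met when the one before it is completed fails the run):
1. the bin is tilted all the way forward (value of joint bin above 0.78 rad), for 0.2 s.
2. the block stands on the pad (z of block in the frame of pad below 0.01 m and x of block in the frame of pad between -0.03 and 0.03 m and y of block in the frame of pad between -0.03 and 0.03 m and angle between block's own z axis and vertical below 0.1 rad), for 0.2 s.
At the end, for the whole second after the job is handed in: The bin is shut (tilt below 0.05 rad) and the block stands at rest on its base on the pad, posts up (within 0.06 rad), its centre within 30 mm of the pad's centre along each side of the pad, its long side within 0.2 rad of the pad's long side (value of joint bin below 0.05 rad and z of block in the frame of pad between 0 and 0.008 m and x of block in the frame of pad between -0.03 and 0.03 m and y of block in the frame of pad between -0.03 and 0.03 m and angle between the x axis of block and the y axis of pad, either way round below 0.2 rad and angle between block's own z axis and vertical below 0.06 rad and linear speed of block below 0.02 m/s); the robot touches nothing.
It fails at once if a bystander (jar, case or bottle) is shifted more than 30 mm (distance of any of jar, case, bottle from where it was at the start of the episode above 0.03 m).
It fails at once if the block is dropped onto the pad (falling out of the fingers faster than 0.4 m/s, as from over about 10 mm) (horizontal distance between block and pad below 0.12 m and contact force between the fingers and block below 0.1 N and linear speed of block above 0.4 m/s).
It also fails if it takes over 72 s, if anything falls off the work surface, if the arm or the gripper's body presses on something with over 40 N, if the wrist force passes 120 N, or if a joint passes its speed limit or range.

## Working session

There is one attempt and no reset: what is moved stays moved. The work goes in short steps, Python scripts to look and compute and a tool call to move; the robot and the scene stay as the last step left them, time stands still between calls to the robot, and variables do not carry over. Pictures are saved under pics/ and viewed, at most 10 in all, crops included, and the job is handed in when it is done.

Besides the shell and the picture viewer there is one more tool, called after "Call:" in YAML: its name, and indented under it one key for each argument. jog_arm: Moves the arm, as the interface text tells. Shifts and turns lie within -1 to 1; 1 stands for 0.2 m of shift or 45 degrees of turn. Its arguments: {"type":"object","properties":{"deltas":{"type":"array","items":{"type":"array","items":{"type":"array","items":{"type":"number"}}}},"hand":{"type":"number"},"grip_force":{"type":"number"}},"required":["deltas"]}

```bash
ls; mkdir -p pics
python3 - <<'E'
from workcell import sensors, read_camera, get_calibration, manip
import cv2,numpy as np
print(sensors.observe())
ims=[]
for n in ("scene","top"):
    im,d=read_camera(n); np.savez(f"{n}0.npz",im=im,d=d); cv2.imwrite(f"pics/{n}0.png",im[:,:,::-1])
    c=get_calibration(n); print(n,c["mtx"].round(1).tolist(),c["R"].round(3).tolist(),c["t"].round(1).tolist())
print(get_calibration("wrist"))
E
```

```text
pics
{'time_s': 0.0, 'joint_positions': array([-1.31190951e+00,  2.64756567e-01,  1.60534723e+00, -2.88295536e-05,
        1.27368449e+00, -3.68795794e-02]), 'dq': array([ 2.69464591e-05,  2.99964557e-04,  1.03848651e-04,  7.20281407e-04,
       -1.05626724e-03, -1.22791568e-03]), 'effort': array([ 3.17601007e-04, -5.02108884e+01, -3.56876314e+01,  7.29797781e-02,
        2.94284010e-02, -1.55316748e-04]), 'ee_pos': array([ 196.66621859, -645.36815015,  403.39974828]), 'ee_rot': array([-3.10514551e+00, -4.62589309e-01,  4.24779576e-04]), 'ft_force': array([ 0.41769797, -0.26038309, -0.57528507]), 'wrist_torque': array([0.03140003, 0.03249762, 0.02377281]), 'grip_force': 0.0, 'width': 88.0159897785341}
scene [[353.0, 0.0, 256.8], [0.0, 353.0, 188.8], [0.0, 0.0, 1.0]] [[-0.812, 0.583, 0.009], [0.404, 0.575, -0.712], [-0.42, -0.575, -0.703]] [441.3, -152.3, 1483.0]
top [[465.9, 0.0, 261.3], [0.0, 465.9, 194.4], [0.0, 0.0, 1.0]] [[-0.002, -1.0, -0.002], [-0.984, 0.003, -0.178], [0.178, 0.002, -0.984]] [-6.5, 585.0, 1640.4]
{'mtx': array([[326.26749352,   0.        , 255.56841008],
       [  0.        , 326.26749352, 189.47770674],
       [  0.        ,   0.        ,   1.        ]]), 'T_tool_cam': array([[ 1.98622331e-04, -9.61739084e-01, -2.73966958e-01,
         7.01150599e+01],
       [ 9.99999966e-01,  1.44531381e-04,  2.17620573e-04,
         3.01854206e-01],
       [-1.69697388e-04, -2.73966992e-01,  9.61739080e-01,
         2.03924718e+01],
       [ 0.00000000e+00,  0.00000000e+00,  0.00000000e+00,
         1.00000000e+00]])}
```

View pics/scene0.png

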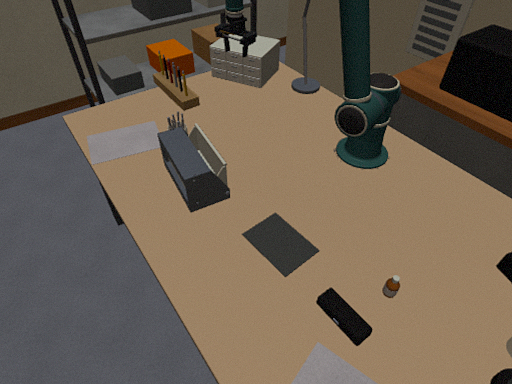

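View pics/top0.png

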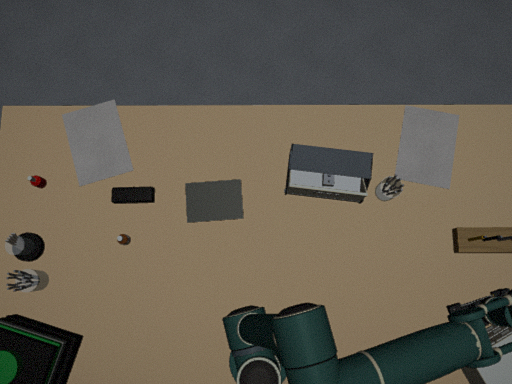

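The unit (top view ~(330,173)) opens toward the robot, with the block at its back around (328,180). The jar stands right beside it at (388,188), the pad is at (214,200), the case at (133,195) and the bottle at (123,239).

```bash
cat > h.py <<'E'
from workcell import sensors, read_camera, get_calibration, manip
import cv2,numpy as np
from scipy.spatial.transform import Rotation as Ro
def cam(n,s=None):
    c=get_calibration(n)
    if n!="wrist": return c["mtx"],c["R"].T,-c["R"].T@c["t"]
    T=c["T_tool_cam"]; R=Ro.from_rotvec(s["ee_rot"]).as_matrix()
    return c["mtx"],R@T[:3,:3],R@T[:3,3]+s["ee_pos"]
def cloud(d,C):
    K,R,o=C; v,u=np.mgrid[:d.shape[0],:d.shape[1]]
    P=np.stack([(u-K[0,2])/K[0,0],(v-K[1,2])/K[1,1],np.ones(d.shape)],-1)*d[...,None]
    return P@R.T+o
def ray(u,v,z,C):
    K,R,o=C; r=R@np.array([(u-K[0,2])/K[0,0],(v-K[1,2])/K[1,1],1]); return o+r*(z-o[2])/r[2]
def tri(a,Ca,b,Cb):
    A=[];B=[]
    for (u,v),(K,R,o) in ((a,Ca),(b,Cb)):
        r=R@np.array([(u-K[0,2])/K[0,0],(v-K[1,2])/K[1,1],1]);r/=np.linalg.norm(r)
        M=np.eye(3)-np.outer(r,r);A.append(M);B.append(M@o)
    return np.linalg.solve(sum(A),sum(B))
E
python3 - <<'E'
from h import *
f=np.load("top0.npz");C=cam("top");X=cloud(f["d"],C);im=f["im"].astype(int)
def rect(name,m):
    n,l,st,_=cv2.connectedComponentsWithStats(m.astype(np.uint8)); k=1+st[1:,4].argmax(); m=l==k
    P=X[m]; r=cv2.minAreaRect(P[:,:2].astype(np.float32)); print(name,m.sum(),"rect",np.round(r[0],1),np.round(r[1],1),round(r[2],2),"zmed",np.median(P[:,2]).round(1)); print(cv2.boxPoints(r).round(0).tolist())
box=np.zeros(im.shape[:2],bool)
g=box.copy();g[165:235,175:255]=1
rect("pad",g&(im.max(2)<110)&(np.ptp(im,axis=2)<25))
g=box.copy();g[135:215,275:378]=1
rect("roof",g&(X[...,2]>148)&(X[...,2]<168)&(im.max(2)<110))
rect("unit dark",g&(X[...,2]>148)&(X[...,2]<168))
w=g&(im.min(2)>120)&(np.ptp(im,axis=2)<40)&(X[...,2]>140)
print("lip",w.sum(),X[w].mean(0) if w.any() else 0)
rect("lip",w)
g=box.copy();g[165:210,372:410]=1
rect("jar",g&(X[...,2]>60))
for n,(a,b,c,d) in dict(case=(180,210,105,160),bottle=(228,250,110,135)).items():
    g=box.copy();g[a:b,c:d]=1; rect(n,g&(X[...,2]>20))
E
```

```text
pad 2237 rect [458.  144.2] [409.7 225.1] 12.88 zmed 4.4
[[233.0, 208.0], [283.0, -11.0], [683.0, 80.0], [633.0, 300.0]]
roof 2144 rect [ 681.8 -247.8] [284.3  99.6] 83.11 zmed 158.2
[[615.0, -383.0], [714.0, -395.0], [748.0, -113.0], [649.0, -101.0]]
unit dark 2144 rect [ 681.8 -247.8] [284.3  99.6] 83.11 zmed 158.2
[[615.0, -383.0], [714.0, -395.0], [748.0, -113.0], [649.0, -101.0]]
lip 167 [ 577.7615538  -230.34175756  188.82483783]
lip 165 rect [ 499.1 -129.9] [190.4 454.2] 38.46 zmed 160.8
[[283.0, -11.0], [566.0, -367.0], [715.0, -249.0], [432.0, 107.0]]
jar 330 rect [ 441.7 -267.5] [ 77.8 597.4] 39.13 zmed 96.6
[[223.0, -60.0], [600.0, -524.0], [660.0, -475.0], [283.0, -11.0]]
case 657 rect [479.7 250.5] [644.3 114.7] 63.22 zmed 35.7
[[283.0, -11.0], [386.0, -63.0], [676.0, 512.0], [574.0, 564.0]]
bottle 116 rect [425.2 489.6] [36.5 38. ] 75.99 zmed 53.7
[[402.0, 477.0], [439.0, 467.0], [448.0, 503.0], [411.0, 512.0]]
```

Run:
```python
from h import *
for n,bx in (("top",dict(pad=(165,235,175,255),roof=(135,215,275,378),jar=(165,210,372,410),case=(180,210,105,160))),("scene",dict(pad=(205,280,235,325),roof=(120,212,155,232)))):
    f=np.load(n+"0.npz");X=cloud(f["d"],cam(n));im=f["im"].astype(int);ok=f["d"]>0
    for k,(a,b,c,d) in bx.items():
        g=np.zeros(ok.shape,bool);g[a:b,c:d]=1;g&=ok
        z=X[...,2]
        if k=="pad": g&=(im.max(2)<110)&(np.ptp(im,axis=2)<25)&(z<15)
        if k=="roof": g&=(abs(z-157)<8)&(im.max(2)<120)
        if k=="jar": g&=z>60
        if k=="case": g&=z>20
        g=cv2.morphologyEx(g.astype(np.uint8),cv2.MORPH_OPEN,np.ones((3,3)))
        _,l,st,_=cv2.connectedComponentsWithStats(g); m=l==1+st[1:,4].argmax(); P=X[m]
        r=cv2.minAreaRect(P[:,:2].astype(np.float32)); print(n,k,m.sum(),np.round(r[0],1),np.round(r[1],1),round(r[2],2),"mean",P.mean(0).round(1))
```

```text
top pad 2204 [573.  170.7] [152.8 211. ] 4.14 mean [571.7 170.8   4.4]
top roof 2013 [ 683.5 -248. ] [284.6  94.6] 82.77 mean [ 683.  -247.8  158. ]
top jar 145 [ 616.4 -480. ] [76.7 45.5] 45.0 mean [ 614.9 -481.9  107.4]
top case 646 [590.  467.1] [153.7  57.8] 89.94 mean [589.6 466.5  35.7]
scene pad 2401 [573.4 166.9] [150.4 209.9] 4.86 mean [575.8 172.9   6.6]
scene roof 1475 [ 686.  -249.3] [287.9  95.5] 82.38 mean [ 689.6 -235.1  160.4]
```

The top and scene views agree: roof centre (683.5,-248) at z≈158, unit yaw −7.2°, pad centre (573,170) with yaw about 4.5°. I'll move over the gap behind the lip.

Call:
jog_arm:
  deltas:
    - [[0.2,-0.104,0,0],[0.4,-0.208,0,0],[0.6,-0.312,0,0],[0.8,-0.416,0,0],[1.0,-0.52,0,0]]
  hand: 1
  grip_force: 10

```text
time_s: 0.6
ee_pos: [358.6, -486.4, 404.2]
ee_rot: [-3.107, -0.462, 0.0]
ft_force: [1.4, 0.1, 0.2]
width: 49.7
grip_force: 0.0
```

Call:
jog_arm:
  deltas:
    - [[0.2,-0.104,0,0],[0.4,-0.208,0,0],[0.6,-0.312,0,0],[0.8,-0.416,0,0],[1.0,-0.52,0,0]]

```text
time_s: 1.1
ee_pos: [519.7, -328.5, 404.2]
ee_rot: [-3.107, -0.463, 0.001]
ft_force: [1.0, 0.2, 0.5]
width: 10.3
grip_force: 0.0
```

Call:
jog_arm:
  deltas:
    - [[0.14,-0.07,0,0.18],[0.28,-0.14,0,0.36],[0.42,-0.22,0,0.537],[0.57,-0.3,0,0.537],[0.57,-0.3,0,0.537]]

```text
time_s: 1.6
ee_pos: [612.4, -236.6, 403.9]
ee_rot: [-3.134, 0.192, 0.0]
ft_force: [-0.6, 0.1, 0.2]
width: 0.7
grip_force: 0.0
```

Run:
```python
from h import *
s=sensors.observe();R=Ro.from_rotvec(s["ee_rot"]).as_matrix()
print(s["time_s"],s["ee_pos"],R.round(3).tolist(),s["joint_positions"].round(2),s["width"])
im,d=read_camera("wrist");np.savez("w1.npz",im=im,d=d,p=s["ee_pos"],r=s["ee_rot"]);cv2.imwrite("pics/w1.png",im[:,:,::-1])
```

```text
1.6 [ 612.3650691  -236.55071586  403.87617877] [[0.993, -0.122, 0.0], [-0.122, -0.993, 0.002], [-0.0, -0.002, -1.0]] [-0.41  0.23  1.65  0.    1.26  1.29] 0.6509617531145335
```

View pics/w1.png

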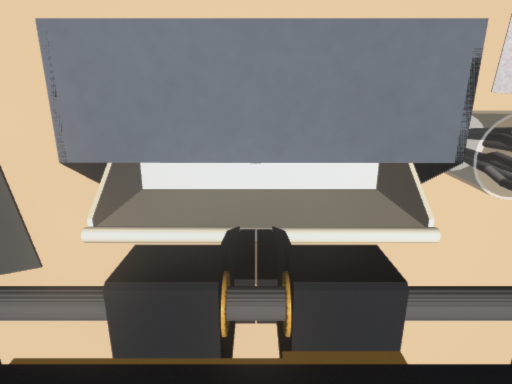

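The lip runs along row ~235 (columns 85–438) and the roof's front edge along row ~163. The closed fingers show at column 256 and the jar at the right, (500,155). I'll measure the lip and the roof edge here.

Run:
```python
from h import *
f=np.load("w1.npz");s=dict(ee_pos=f["p"],ee_rot=f["r"]);C=cam("wrist",s);X=cloud(f["d"],C)
R=Ro.from_rotvec(f["r"]).as_matrix()
tl=lambda P:(P-f["p"])@R   # tool coords
for u in (100,150,200,320,370,420):
    col=slice(220,250); v=220+int(X[220:250,u,2].argmax()); print("lip",u,v,X[v,u].round(1),tl(X[v,u]).round(1))
for u in (100,200,300,400):
    e=[v for v in range(150,175) if X[v,u,2]>150]; print("roof edge",u,max(e),X[max(e),u].round(1),tl(X[max(e),u]).round(1))
# lip ends
g=f["im"][228:243].min(2)>120
for v in (232,235,238):
    r=np.where((f["im"][v].min(1)>120)&(abs(X[v,:,2]-158)<12))[0]; print(v,r.min(),r.max(),ray(r.min(),v,158,C).round(1),ray(r.max(),v,158,C).round(1))
```

```text
lip 100 238 [ 595.9 -118.2  160.5] [ -30.8 -115.   243.5]
lip 150 248 [ 649.3 -214.9  309.5] [ 34.1 -25.8  94.4]
lip 200 249 [ 647.6 -227.2  309.6] [ 33.9 -13.4  94.3]
lip 320 233 [ 682.1 -245.5  383.5] [70.3  0.4 20.4]
lip 370 249 [ 642.2 -269.3  309.1] [33.6 29.  94.7]
lip 420 237 [ 568.4 -353.5  161.4] [-29.4 121.8 242.3]
roof edge 100 162 [ 651.5 -131.3  157.9] [  26.  -108.9  246.2]
roof edge 200 162 [ 643.  -201.1  158.3] [ 26.1 -38.5 245.7]
roof edge 300 162 [ 634.3 -270.8  157.3] [ 26.   31.7 246.6]
roof edge 400 162 [ 625.6 -340.8  156.7] [ 25.9 102.3 247. ]
232 81 439 [ 601.4 -103.9  158. ] [ 569.  -369.1  158. ]
235 81 440 [ 599.  -103.2  158. ] [ 566.5 -369.9  158. ]
238 81 439 [ 596.6 -102.6  158. ] [ 564.1 -369.2  158. ]
```

Call:
jog_arm:
  deltas:
    - [[0,0,0.2,0],[0,0,0.4,0],[0,0,0.49,0],[0,0,0.49,0],[-0.06,0,0.49,0]]

```text
time_s: 2.15
ee_pos: [598.4, -238.9, 306.9]
ee_rot: [3.135, -0.198, 0.001]
ft_force: [0.2, 0.0, -0.1]
width: 0.1
grip_force: 0.0
```

Call:
jog_arm:
  deltas:
    - [[-0.05,0,0.0,0],[-0.1,0,0.002,0],[-0.165,0,0.005,0],[-0.235,0,0.02,0],[-0.305,0,0.045,0]]

```text
time_s: 2.65
ee_pos: [538.6, -230.9, 300.5]
ee_rot: [3.133, -0.198, 0.014]
ft_force: [7.2, -0.8, -5.1]
width: 0.1
grip_force: 3.6
```

Call:
jog_arm:
  deltas:
    - [[-0.05,0,0.03,0],[-0.095,0,0.06,0],[-0.135,0,0.09,0],[-0.15,0,0.115,0],[-0.155,0,0.118,0]]

```text
time_s: 3.15
ee_pos: [506.8, -226.6, 274.5]
ee_rot: [3.135, -0.198, 0.0]
ft_force: [1.5, -0.3, 4.7]
width: 0.3
grip_force: 2.2
```

Run:
```python
from h import *
s=sensors.observe();print(s["time_s"],s["ee_pos"],s["ft_force"])
im,d=read_camera("wrist");np.savez("w2.npz",im=im,d=d,p=s["ee_pos"],r=s["ee_rot"])
im2,d2=read_camera("scene");cv2.imwrite("pics/w2.png",np.hstack([im,cv2.resize(im2[100:220,130:290],None,fx=2.5,fy=3.2)])[:,:,::-1][:, :800])
```

```text
3.15 [ 506.80799008 -226.60141524  274.50463775] [ 1.51223009 -0.29156231  4.73641882]
```

View pics/w2.png

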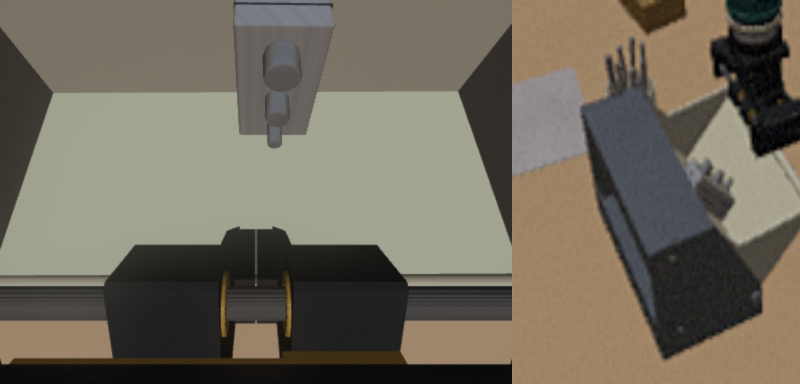

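The bin is tilted forward. The block (columns 235–330, rows 5–135) has slid down onto the front wall, posts up. I'll compute the tilt from the wall plane and locate the block.

```bash
cat > blk.py <<'E'
from h import *
U0=np.array([580.8,-236.3]); a=np.deg2rad(-7.0); ux=np.array([np.cos(a),np.sin(a)]); uy=np.array([-ux[1],ux[0]])
def unit(P): q=P[...,:2]-U0; return np.stack([q@ux,q@uy,P[...,2]],-1)
def plane(P):
    c=P.mean(0); n=np.linalg.svd(P-c)[2][2]; return c,n*np.sign(n[2])
E
python3 - <<'E'
from blk import *
f=np.load("w2.npz");C=cam("wrist",dict(ee_pos=f["p"],ee_rot=f["r"]));X=unit(cloud(f["d"],C))
c,n=plane(np.vstack([X[120:200,90:200].reshape(-1,3),X[150:200,350:420].reshape(-1,3)])); print("wall",c.round(1),n.round(3),"tilt",np.pi/2-np.arctan2(-n[0]*np.sign(n[2]),n[2]) if 0 else np.arccos(abs(n[0])))
c,n=plane(np.vstack([X[10:70,60:200].reshape(-1,3),X[10:70,350:450].reshape(-1,3)])); print("floor",c.round(1),n.round(3),np.arctan2(np.hypot(n[0],n[1]),n[2]))
print([X[v,u].round(1).tolist() for u,v in ((242,60),(242,120),(318,60),(305,120),(270,125),(240,130),(303,130),(282,52),(240,28),(326,28),(280,15))])
t=X[20:125,230:340].reshape(-1,3); 
for u in range(228,340,6): print(u,X[40,u].round(1),X[110,u].round(1))
E
```

```text
wall [-40.7  25.1  70.9] [ 0.924 -0.032  0.382] tilt 0.3932512739509464
floor [24.4  6.8 65.3] [-0.964  0.002  0.265] 1.3025922882151564
[[11.1, 5.8, 100.9], [-16.9, 7.5, 68.4], [10.9, -27.5, 101.5], [-17.0, -27.7, 68.5], [-19.4, -8.0, 71.8], [-23.1, 9.0, 60.6], [-23.1, -27.6, 62.4], [12.7, -10.7, 113.9], [21.6, 5.9, 113.2], [21.5, -27.9, 113.5], [26.6, -9.9, 111.5]]
228 [24.9 14.5 64.2] [-12.3  16.9  46.1]
234 [ 18.2   8.7 107.6] [-12.3  13.2  46. ]
240 [ 18.    6.2 108.6] [-11.1   8.1  76.2]
246 [ 17.9   3.7 109. ] [-11.2   5.   75.3]
252 [ 17.9   1.2 109. ] [-11.2   1.8  75.4]
258 [ 18.1  -1.2 108. ] [-11.3  -1.4  73.8]
264 [ 17.8  -3.7 109.7] [-11.2  -4.6  75.1]
270 [ 17.9  -6.1 108.9] [-10.5  -7.   94.6]
276 [ 17.9  -8.6 109.1] [-10.5  -9.8  95.8]
282 [ 17.7 -10.9 110.3] [-10.5 -12.7  95. ]
288 [ 18.  -13.6 108.1] [-10.6 -15.7  93.1]
294 [ 18.  -16.  108.3] [-11.3 -20.6  75.6]
300 [ 17.8 -18.4 109.3] [-11.3 -23.9  74.7]
306 [ 17.9 -20.9 108.7] [-11.3 -27.   75.1]
312 [ 18.  -23.5 107.7] [-12.5 -35.4  44.7]
318 [ 18.  -25.9 108. ] [-12.5 -39.   45.5]
324 [ 17.9 -28.3 108.6] [-12.5 -42.8  45.2]
330 [ 24.5 -39.9  65.1] [-12.5 -46.3  45.9]
336 [ 24.6 -43.3  64.3] [-12.6 -50.2  45.4]
```

The tilt is 0.85 (block top at 49.5°). The block centre is at unit y≈−10.3, with no yaw. I'll raise, open, and go above the grasp point at unit (6, −10.3, 81).

Call:
jog_arm:
  deltas:
    - [[0.02,0,-0.1,0],[0.1,0,-0.25,0],[0.25,0.03,-0.33,0],[0.403,0.055,-0.33,0],[0.403,0.055,-0.33,0]]
  hand: -1

```text
time_s: 3.75
ee_pos: [588.0, -248.1, 340.0]
ee_rot: [3.135, -0.197, 0.001]
ft_force: [0.5, -0.4, 0.1]
width: 38.2
grip_force: 0.0
```

Run:
```python
from blk import *
s=sensors.observe();print(s["time_s"],unit(s["ee_pos"]),s["ft_force"],s["width"],s["joint_positions"].round(2))
f,d=read_camera("wrist");C=cam("wrist",s);X=unit(cloud(d,C))
# block top points: zb ~38
th=.85;xb=X[...,0]*np.cos(th)+(X[...,2]-30)*np.sin(th);zb=-X[...,0]*np.sin(th)+(X[...,2]-30)*np.cos(th)
m=(abs(zb-38)<4)&(xb>2)&(xb<85)&(abs(X[...,1]+10)<40)
print(m.sum(),"y by xb:",[(k,np.percentile(X[...,1][m&(abs(xb-k)<5)],[1,99]).round(1).tolist()) for k in (15,30,45,60,72) if (m&(abs(xb-k)<5)).sum()>20], np.percentile(xb[m],[0.5,99.5]),np.median(zb[m]))
m=(abs(zb-4)<3)&(xb>2)&(xb<125)&(abs(X[...,1])<120);print("floor zb",np.median(zb[m]),m.sum(), "tilt",.85+np.polyfit(xb[m],zb[m],1)[0])
```

```text
3.75 [  8.6248888  -10.82255381 339.99913885] [ 0.4599308  -0.36929979  0.132833  ] 38.15830314583435 [-0.44  0.24  1.75  0.    1.14  1.26]
2309 y by xb: [(15, [-29.7, 9.1]), (30, [-29.8, 9.1]), (45, [-30.3, 8.7]), (60, [-30.3, 8.5]), (72, [-30.2, 8.0])] [ 2.11053105 79.55583696] 38.36188112247979
floor zb 4.475369764727571 12003 tilt 0.8468048041397569
```

Call:
jog_arm:
  deltas:
    - [[-0.013,0,0,0],[-0.013,0,0,0],[-0.013,0,0,0],[-0.013,0,0.1,0],[-0.013,0,0.2,0]]
  hand: -1

```text
time_s: 4.3
ee_pos: [582.9, -247.2, 300.8]
ee_rot: [3.135, -0.198, 0.003]
ft_force: [-0.1, 0.4, 0.1]
width: 82.3
grip_force: 0.0
```

Call:
jog_arm:
  deltas:
    - [[0,0,0.1,0],[0,0,0.2,0],[0,0,0.28,0],[0,0,0.34,0],[0,0,0.362,0]]

```text
time_s: 4.8
ee_pos: [582.4, -246.9, 226.2]
ee_rot: [-3.134, 0.198, 0.003]
ft_force: [0.0, 0.6, -0.3]
width: 88.1
grip_force: 0.0
```

Call:
jog_arm:
  deltas:
    - [[0,0,0,0],[0,0,0,0],[0,0,0,0],[0,0,0,0],[0,0,0,0]]
  hand: 1
  grip_force: 20

```text
time_s: 5.3
ee_pos: [583.4, -247.2, 228.4]
ee_rot: [3.135, -0.198, 0.002]
ft_force: [0.0, -0.1, 0.7]
width: 50.7
grip_force: 0.0
```

Call:
jog_arm:
  deltas:
    - [[0,0,0,0],[0,0,0,0],[0,0,0,0],[0,0,0,0],[0,0,0,0]]

```text
time_s: 5.8
ee_pos: [583.2, -247.1, 228.0]
ee_rot: [3.135, -0.198, 0.0]
ft_force: [-0.9, 0.2, 1.7]
width: 39.9
grip_force: 19.9
```

Call:
jog_arm:
  deltas:
    - [[0,0,-0.04,0],[0,0,-0.12,0],[0,0,-0.25,0],[0,0,-0.4,0],[0,0,-0.5,0]]

```text
time_s: 6.3
ee_pos: [583.4, -247.3, 330.7]
ee_rot: [3.134, -0.198, 0.004]
ft_force: [0.8, -0.2, -3.0]
width: 39.9
grip_force: 19.9
```

Run:
```python
from blk import *
s=sensors.observe();print(s["time_s"],s["ee_pos"],unit(s["ee_pos"]),s["ft_force"],s["width"],s["grip_force"])
f,d=read_camera("wrist");im2,d2=read_camera("scene");np.savez("w3.npz",im=f,d=d,p=s["ee_pos"],r=s["ee_rot"])
cv2.imwrite("pics/w3.png",np.hstack([f[:,106:406],cv2.resize(im2[90:220,130:290],None,fx=3,fy=384/130)])[:,:800,::-1])
```

```text
6.3 [ 583.41647107 -247.33370832  330.68947779] [  3.94163908 -10.63259712 330.68947779] [ 0.81088702 -0.24195123 -2.9523556 ] 39.9120284512363 19.94446944315314
```

View pics/w3.png

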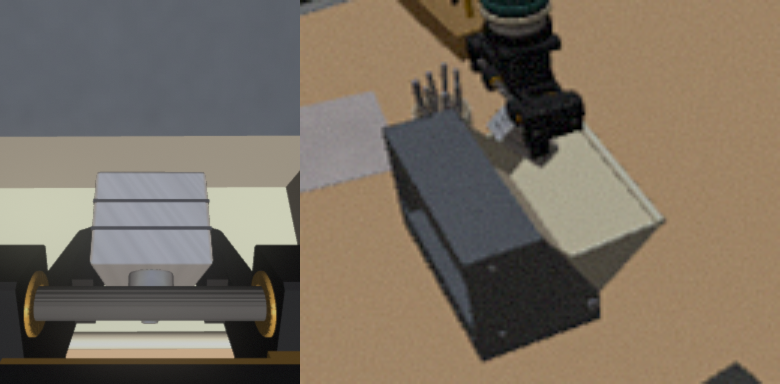

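Call:
jog_arm:
  deltas:
    - [[-0.023,-0.19,-0.1,-0.15],[-0.046,-0.38,-0.1,-0.3],[-0.07,-0.57,-0.1,-0.45],[-0.093,-0.76,-0.1,-0.6],[-0.116,-0.943,-0.1,-0.75]]

```text
time_s: 6.9
ee_pos: [582.9, -55.6, 346.3]
ee_rot: [-3.055, -0.728, 0.003]
ft_force: [0.7, -0.8, -3.3]
width: 39.4
grip_force: 20.0
```

Call:
jog_arm:
  deltas:
    - [[0.082,-0.171,0,-0.15],[0.164,-0.342,0,-0.3],[0.246,-0.513,0,-0.45],[0.33,-0.69,0,-0.6],[0.41,-0.857,0,-0.75]]

```text
time_s: 7.4
ee_pos: [579.7, 134.4, 346.3]
ee_rot: [-2.712, -1.584, 0.003]
ft_force: [1.3, -0.8, -4.8]
width: 39.7
grip_force: 20.0
```

Call:
jog_arm:
  deltas:
    - [[0,0,0.05,-0.18],[0,-0.01,0.15,-0.36],[0,-0.02,0.25,-0.54],[0.0075,-0.027,0.35,-0.7],[0.0075,-0.027,0.4,-0.756]]

```text
time_s: 7.9
ee_pos: [574.8, 136.8, 264.0]
ee_rot: [-2.13, -2.305, 0.007]
ft_force: [-0.0, 0.4, -4.3]
width: 40.0
grip_force: 20.0
```

Run:
```python
from h import *
s=sensors.observe();R=Ro.from_rotvec(s["ee_rot"]).as_matrix();print(s["time_s"],s["ee_pos"],R.round(3)[:2].tolist(),s["ft_force"],s["width"],s["grip_force"])
f,d=read_camera("wrist");im2,d2=read_camera("scene");np.savez("w4.npz",im=f,d=d,p=s["ee_pos"],r=s["ee_rot"])
cv2.imwrite("pics/w4.png",np.hstack([f[:,106:406],cv2.resize(im2[150:290,210:370],None,fx=3,fy=384/140)])[:,:800,::-1])
```

```text
7.9 [574.79693901 136.77206613 264.04785429] [[-0.079, 0.997, -0.006], [0.997, 0.079, -0.001]] [-0.01008788  0.44881101 -4.2668342 ] 40.04245768594443 19.953754831858532
```

View pics/w4.png

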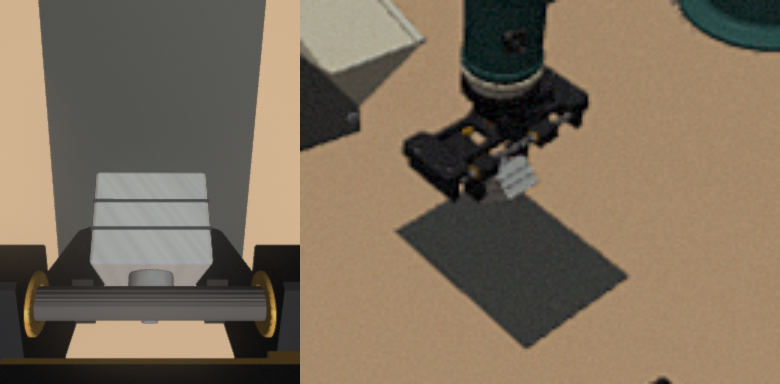

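The block is still held at its tilt with the posts toward tool −x. Next I'll check its in-hand pose and the pad's sides from close by.

Run:
```python
from h import *
f=np.load("w4.npz");C=cam("wrist",dict(ee_pos=f["p"],ee_rot=f["r"]));W=cloud(f["d"],C);R=Ro.from_rotvec(f["r"]).as_matrix();X=(W-f["p"])@R
P=X[180:225,206:310].reshape(-1,3);c=P.mean(0);n=np.linalg.svd(P-c)[2][2];print("end face",c.round(1),n.round(3),"tilt",np.arctan2(n[2],n[0]),(P-c).std(0).round(1))
print([X[v,258].round(1).tolist() for v in (165,172,176,180,200,220,240,255,262,266,270,276)])
m=(W[...,2]<12)&(f["im"].max(2)<110);
for v in (20,60,100,140):
    k=np.where(m[v,120:420])[0]+120;a,b=W[v,k.min()],W[v,k.max()];print(v,k.min(),k.max(),a.round(1),b.round(1),((a+b)/2).round(1),np.linalg.norm(a-b).round(1))
print(np.median(W[60,200:300,2]))
```

```text
end face [ 35.1   0.5 127.6] [-1.    -0.004 -0.009] tilt -3.1328494018063084 [ 4.2 10.4  6.9]
[[20.5, 1.6, 261.4], [43.5, 0.7, 136.7], [42.5, 0.7, 134.8], [41.5, 0.7, 132.8], [35.9, 0.6, 127.0], [30.0, 0.6, 123.3], [25.0, 0.6, 118.2], [20.3, 0.6, 116.9], [18.6, 0.6, 115.3], [16.6, 0.6, 116.4], [13.8, 0.6, 118.7], [12.6, 0.6, 116.9]]
20 147 369 [490.9 249.8   2.1] [638.6 260.9   4.4] [564.8 255.3   3.3] 148.1
60 150 365 [493.3 224.6   4. ] [640.2 236.1   4.6] [566.7 230.4   4.3] 147.3
100 153 361 [495.3 198.2   4.3] [642.2 209.8   3.5] [568.7 204.    3.9] 147.4
140 156 358 [497.  169.8   3.5] [644.8 181.7   3.2] [570.9 175.8   3.3] 148.3
3.66221903152001
```

Call:
jog_arm:
  deltas:
    - [[0,0,0.12,0],[0,0,0.22,0],[0,0,0.29,0],[0,0,0.31,0],[0,0,0.31,0]]

```text
time_s: 8.5
ee_pos: [576.5, 136.7, 205.2]
ee_rot: [-2.137, -2.302, 0.002]
ft_force: [-0.4, -0.1, -3.1]
width: 39.6
grip_force: 20.0
```

Call:
jog_arm:
  deltas:
    - [[0,0,0,0],[0,0,0.005,0],[0,0,0.01,0]]

```text
time_s: 8.8
ee_pos: [577.2, 137.0, 204.8]
ee_rot: [2.136, 2.302, 0.003]
ft_force: [0.1, 0.4, -4.1]
width: 40.0
grip_force: 20.0
```

Call:
jog_arm:
  deltas:
    - [[0,0,0.01,0],[0,0,0.02,0],[0,0,0.025,0],[0,0,0.025,0]]

```text
time_s: 9.2
ee_pos: [576.5, 136.8, 198.4]
ee_rot: [-2.136, -2.303, 0.001]
ft_force: [0.2, -0.8, -4.0]
width: 39.6
grip_force: 20.0
```

Call:
jog_arm:
  deltas:
    - [[0,0,0.005,0],[0,0,0.01,0],[0,0,0.01,0]]

```text
time_s: 9.5
ee_pos: [576.6, 136.8, 196.5]
ee_rot: [-2.136, -2.303, 0.0]
ft_force: [0.3, -0.1, -3.4]
width: 40.1
grip_force: 20.0
```

Call:
jog_arm:
  deltas:
    - [[0,0,0.005,0],[0,0,0.01,0],[0,0,0.01,0]]
  grip_force: 12

```text
time_s: 9.8
ee_pos: [576.8, 136.9, 195.8]
ee_rot: [-2.136, -2.303, -0.0]
ft_force: [-3.3, 0.1, 4.4]
width: 40.1
grip_force: 12.0
```

Call:
jog_arm:
  deltas:
    - [[0.01,0,0.001,0],[0.022,0,0.005,0],[0.033,0,0.009,0],[0.052,0,0.016,0],[0.071,0,0.024,0]]
  grip_force: 6

```text
time_s: 10.3
ee_pos: [575.5, 151.3, 189.3]
ee_rot: [2.136, 2.303, 0.0]
ft_force: [-0.6, 0.0, -2.2]
width: 40.3
grip_force: 6.0
```

```bash
cat > look.py <<'E'
from h import *
s=sensors.observe();print(s["time_s"],s["ee_pos"],s["ft_force"],s["width"],s["grip_force"])
im,d=read_camera("wrist");W=cloud(d,cam("wrist",s));R=Ro.from_rotvec(s["ee_rot"]).as_matrix();X=(W-s["ee_pos"])@R
L=X[100:275,258];ok=(L[:,0]<60)&(L[:,0]>10)&(abs(L[:,1])<5)&(L[:,2]<175)&(L[:,2]>105);L=L[ok];print(L[::6].round(1).tolist())
e=L[L[:,0]>np.median(L[:,0])-3];k=np.polyfit(L[:,2],L[:,0],1);print("end face tilt",np.arctan(k[0]))
E
python3 look.py
```

```text
10.3 [575.51848674 151.3137965  189.28435537] [-0.60842699  0.03646039 -2.22792423] 40.27418548782888 5.999860972951865
[[49.3, 0.8, 156.5], [47.4, 0.8, 152.8], [46.0, 0.8, 147.2], [44.3, 0.7, 143.7], [42.9, 0.7, 139.3], [41.3, 0.7, 136.4], [39.9, 0.7, 133.2], [38.6, 0.7, 130.0], [37.1, 0.6, 127.6], [34.9, 0.6, 127.8], [32.1, 0.7, 129.6], [30.7, 0.6, 127.2], [29.9, 0.6, 123.6], [28.4, 0.6, 121.9], [27.6, 0.6, 118.9], [26.5, 0.6, 116.5], [24.1, 0.6, 117.1], [21.4, 0.6, 118.4], [18.6, 0.6, 119.6], [15.9, 0.6, 120.5], [12.7, 0.6, 121.3]]
end face tilt 0.670203909003232
```

The block has turned from 49° to 23° about its edge, and the edge has stayed put. I'll finish the arc.

Call:
jog_arm:
  deltas:
    - [[0.018,0,0.01,0],[0.036,0,0.022,0],[0.053,0,0.038,0],[0.069,0,0.055,0],[0.069,0,0.055,0]]

```text
time_s: 10.85
ee_pos: [574.8, 164.8, 179.1]
ee_rot: [2.135, 2.303, -0.0]
ft_force: [-0.3, -1.5, 1.1]
width: 40.1
grip_force: 6.0
```

```bash
python3 look.py
```

```text
10.85 [574.82608196 164.79731081 179.10209357] [-0.30509765 -1.50035664  1.06696743] 40.11297644890511 5.99999064754229
[[56.4, 0.9, 174.7], [52.7, 0.9, 174.4], [43.1, 0.9, 172.6], [43.1, 0.8, 155.9], [43.1, 0.7, 143.7], [41.2, 0.7, 141.9], [38.9, 0.7, 141.3], [36.3, 0.7, 142.3], [36.4, 0.7, 133.7], [36.0, 0.6, 127.8], [33.8, 0.6, 127.9], [31.6, 0.7, 127.9], [30.1, 0.6, 126.0], [27.5, 0.7, 127.0], [25.2, 0.7, 126.9], [22.7, 0.7, 127.5], [14.3, 0.8, 140.6], [11.4, 0.8, 141.1]]
end face tilt 0.41874047423349003
```

The block is flat: its end face is vertical and its top is at z≈37.6, with the centre near (574,170). I'll release it and rise.

Call:
jog_arm:
  deltas:
    - [[0,0,0,0],[0,0,0,0],[0,0,0,0],[0,0,-0.02,0],[0,0,-0.1,0]]
  hand: -1

```text
time_s: 11.4
ee_pos: [573.5, 164.6, 197.8]
ee_rot: [-2.135, -2.302, 0.005]
ft_force: [-0.4, -1.1, -0.8]
width: 77.8
grip_force: 0.0
```

Call:
jog_arm:
  deltas:
    - [[0,0,-0.15,0],[0,0,-0.35,0],[0,0,-0.58,0],[0,0,-0.8,0],[0,0,-0.8,0]]

```text
time_s: 11.9
ee_pos: [577.1, 165.5, 369.1]
ee_rot: [2.131, 2.297, 0.021]
ft_force: [0.5, 0.2, -0.8]
width: 88.2
grip_force: 0.0
```

Run:
```python
from h import *
s=sensors.observe();R=Ro.from_rotvec(s["ee_rot"]).as_matrix();print(s["time_s"],s["ee_pos"],R.round(3)[:2].tolist(),s["width"],s["joint_positions"].round(2))
im,d=read_camera("wrist");W=cloud(d,cam("wrist",s))
m=(abs(W[...,2]-38)<5)&(abs(W[...,0]-573)<60)&(abs(W[...,1]-170)<70)
r=cv2.minAreaRect(W[m][:,:2].astype(np.float32));P=W[m];c=P.mean(0);n=np.linalg.svd(P-c)[2][2];print(m.sum(),r,n,c)
t,dt=read_camera("top");T=cloud(dt,cam("top"));q=(abs(T[...,2]-38)<6)&(abs(T[...,0]-573)<60)&(abs(T[...,1]-170)<70);print(T[q].mean(0) if q.any() else 0)
cv2.imwrite("pics/w5.png",np.hstack([im,cv2.resize(t[120:250,150:250],None,fx=2.8,fy=384/130)])[:,:800,::-1])
```

```text
11.9 [577.09468961 165.4608298  369.10715158] [[-0.075, 0.997, 0.016], [0.997, 0.075, 0.004]] 88.16460219113924 [0.24 0.14 1.81 0.   1.17 0.16]
2657 ((574.1253051757812, 170.3912811279297), (40.08547592163086, 74.74073791503906), 4.238319396972656) [7.42727213e-04 1.77212831e-03 9.99998154e-01] [574.03413845 171.2408228   37.60262633]
[575.29727307 174.16965179  36.96115802]
```

View pics/w5.png

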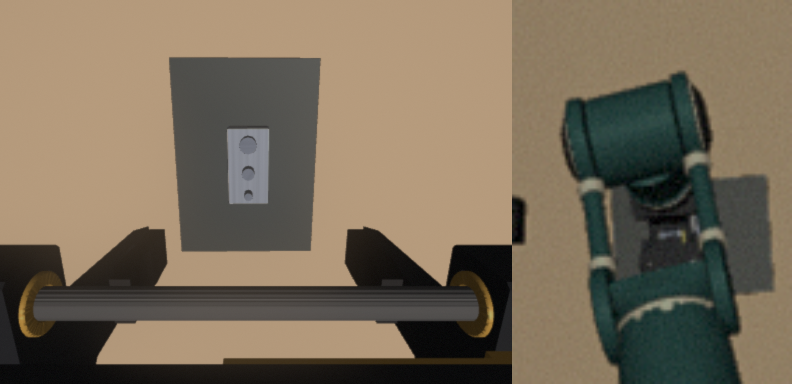

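The block stands centred on the pad (near image (248,165), posts up) and is aligned to 4.2°. Now I'll go to the front of the lip with the fingers shut.

Call:
jog_arm:
  deltas:
    - [[-0.18,-0.064,0,0.15],[-0.36,-0.128,0,0.3],[-0.54,-0.192,0,0.45],[-0.72,-0.255,0,0.6],[-0.903,-0.319,0,0.75]]
  hand: 1
  grip_force: 10

```text
time_s: 12.5
ee_pos: [523.0, -21.2, 357.0]
ee_rot: [-2.715, -1.577, 0.005]
ft_force: [0.7, 0.2, 0.3]
width: 50.0
grip_force: 0.0
```

Call:
jog_arm:
  deltas:
    - [[-0.19,0.05,0,0.15],[-0.38,0.1,0,0.3],[-0.57,0.15,0,0.45],[-0.76,0.2,0,0.6],[-0.95,0.25,0,0.75]]

```text
time_s: 13.0
ee_pos: [473.1, -211.2, 357.1]
ee_rot: [-3.056, -0.72, 0.004]
ft_force: [0.4, -0.6, -0.8]
width: 10.1
grip_force: 0.0
```

Call:
jog_arm:
  deltas:
    - [[-0.05,-0.01,0,0.18],[-0.1,-0.02,0,0.36],[-0.156,-0.023,0,0.54],[-0.156,-0.023,0,0.7],[-0.156,-0.023,0,0.756]]

```text
time_s: 13.5
ee_pos: [443.5, -219.9, 357.0]
ee_rot: [-3.133, 0.205, 0.005]
ft_force: [0.2, -0.3, -0.2]
width: 0.3
grip_force: 0.0
```

Run:
```python
from blk import *
s=sensors.observe();R=Ro.from_rotvec(s["ee_rot"]).as_matrix();print(s["time_s"],unit(s["ee_pos"]),R.round(3)[:2].tolist(),s["width"],s["joint_positions"].round(2))
im,d=read_camera("wrist");X=unit(cloud(d,cam("wrist",s)))
for u in (110,160,350,400):
    c=X[:,u];m=(c[:,2]>80)&(c[:,2]<135)&(c[:,0]<-60);print(u,c[m][c[m][:,2].argmax()].round(1) if m.any() else 0, c[m][:,0].min().round(1) if m.any() else 0)
```

```text
13.5 [-138.26208896   -0.46019114  356.99710971] [[0.992, -0.13, -0.003], [-0.13, -0.992, 0.002]] 0.2982473001245391 [-0.51 -0.04  2.03  0.    1.15  1.19]
110 [-94.4  95.2 120.1] -99.1
160 [-94.   62.2 119.9] -99.2
350 [-93.7 -63.  120.1] -98.9
400 [-94.5 -95.8 120.6] -99.3
```

Call:
jog_arm:
  deltas:
    - [[0,0,0.2,0],[0,0,0.4,0],[0,0,0.455,0],[0.05,0,0.455,0],[0.11,0,0.455,0]]

```text
time_s: 14.05
ee_pos: [467.5, -223.2, 268.7]
ee_rot: [3.135, -0.198, 0.001]
ft_force: [-0.1, -1.1, 0.6]
width: 0.4
grip_force: 0.0
```

Call:
jog_arm:
  deltas:
    - [[0.04,0,-0.01,0],[0.1,0,-0.05,0],[0.155,0,-0.1,0],[0.21,0,-0.13,0],[0.265,0,-0.16,0]]

```text
time_s: 14.55
ee_pos: [521.2, -230.0, 302.2]
ee_rot: [3.134, -0.197, 0.006]
ft_force: [0.3, 0.5, -0.3]
width: 0.6
grip_force: 0.0
```

Call:
jog_arm:
  deltas:
    - [[0.05,0,-0.015,0],[0.1,0,-0.03,0],[0.15,0,-0.035,0],[0.2,0,-0.04,0],[0.23,0,-0.045,0]]

```text
time_s: 15.05
ee_pos: [565.6, -235.4, 308.5]
ee_rot: [-3.135, 0.197, 0.001]
ft_force: [0.1, -0.4, -0.1]
width: 0.6
grip_force: 0.1
```

```bash
cat > lip.py <<'E'
from blk import *
s=sensors.observe();print(s["time_s"],unit(s["ee_pos"]),s["ft_force"])
im,d=read_camera("wrist");X=unit(cloud(d,cam("wrist",s)))
m=(X[...,2]>130)&(X[...,2]<170)&(X[...,0]<40)&(X[...,0]>-60)&(abs(abs(X[...,1])-90)<38);print(m.sum())
if m.sum(): P=X[m];t=P[P[:,2]>P[:,2].max()-3];print("lip top",np.median(t,0),"front",np.percentile(P[:,0],[1,99]))
E
python3 lip.py
```

```text
15.05 [-15.17960823  -0.93230698 308.48508462] [ 0.06993948 -0.43084737 -0.0745893 ]
9691
lip top [  1.65395401 -54.39111706 160.13692957] front [-3.67215697  7.18436165]
```

Call:
jog_arm:
  deltas:
    - [[-0.15,0,0,0],[-0.35,0,-0.1,0],[-0.4,0,-0.3,0],[-0.4,0,-0.5,0],[-0.4,0,-0.5,0]]

```text
time_s: 15.6
ee_pos: [486.5, -226.1, 415.7]
ee_rot: [3.131, -0.198, 0.017]
ft_force: [1.2, -0.1, 1.0]
width: 0.4
grip_force: 0.0
```

```bash
python3 lip.py
python3 - <<'E'
from h import *
im,d=read_camera("scene");t,dt=read_camera("top");W=cloud(dt,cam("top"))
m=(abs(W[...,2]-38)<5)&(abs(W[...,0]-573)<60)&(abs(W[...,1]-170)<70)
print(W[m].mean(0),cv2.minAreaRect(W[m][:,:2].astype(np.float32)))
cv2.imwrite("pics/end.png",np.hstack([cv2.resize(im[90:300,120:400],(420,384)),t[:,60:420]])[:,:,::-1])
E
```

```text
15.6 [-94.89189     -1.33706571 415.66517914] [ 1.23842548 -0.05509739  1.02012038]
4101
lip top [  0.94176273 -53.69878006 160.43480986] front [-4.86011609  6.60334723]
[573.10139272 170.299913    38.11238524] ((573.5946655273438, 170.36178588867188), (42.089752197265625, 73.63799285888672), 3.924014091491699)
```

View pics/end.png

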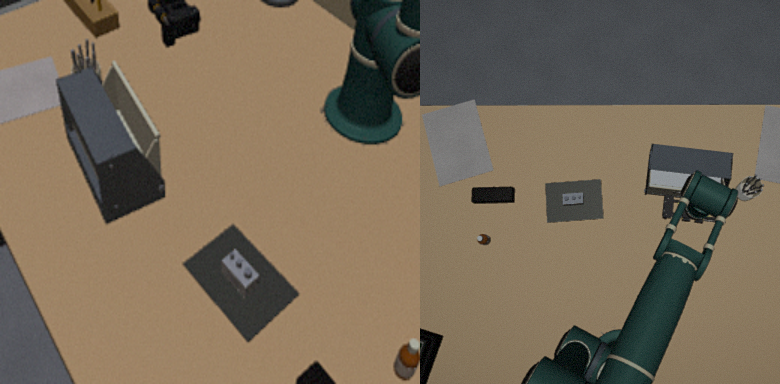

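The block is centred on the pad, the bin is shut (lip back at x≈1–2, z≈160), and the jar, case and bottle are in place. Handing in.

```bash
python3 -c "
from workcell import manip
print(manip.close_job())"
```

```text
the job is handed in; nothing more can be done
None
```

I handed the job in at about 16 s of the 72 s allowed. By my last camera check, the block stands posts-up within a few mm of the pad's centre and in line with its long side, the bin is shut, and the jar, case and bottle look unmoved; the hand-in gave no verdict.

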